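Drive a stuck slug out of a pipe stub with a drift

ROBOT

A 6-joint arm with a two-finger parallel gripper is mounted at the origin on a cart in front of the work surface, level with it; the furniture and walls round the work are solid. World frame = base frame: x ahead of the robot, y to its left, z up, the work surface at z = 0. Lengths are in m, angles in degrees, forces in N, time in s.
With the tool pointing down it reaches from about 0.25 to 0.725 m from the base axis. Payload 9.7 kg.
Tool frame: the origin (TCP) lies at the very end of the fingers, on their centre line; the grasp point (between the pads) lies 19 mm behind it; x points along the fingers, y is the direction in which the jaws open and shut, and the axes are right-handed (so a half turn about x gives the same grasp; the last joint's range is limited). The gripper opens to 85 mm and grips with 20 to 120 N. Pads are 22 mm wide; open, the fingers measure 114 mm over their backs; the gripper's body (76 mm by 85 mm) begins 54 mm behind the grasp point. The pads swing forward as they close: fully open they stand 13 mm farther back than shut.
Start: joints at [-71.104, 4.979, 10.078, 95.1, 0, 90], TCP at [0.178, -0.52, 0.231] pointing down, gripper open.
Joint ranges: [-179.16, 179.16], [-48.56, 103.87], [-65.8, 70.77], [-126.05, 130.52], [-82.76, 87.17], [-180, 180]. Speed limits (degrees/s): [127.2, 127.2, 147.25, 180, 180, 180].

INTERFACE

Orientations are given as [roll, pitch, yaw] about the fixed x, y, z axes, in that order (R = Rz(yaw) Ry(pitch) Rx(roll)).
In Python, from workcell import get_obs, cams, bot gives the robot as it stands.
- The arm moves only by the tool apply_moves, never from a script. Its argument "rows" is a list that holds one entry, the list of rows, each a list of 7 numbers: the shift along the tool's x, y, z in mm, then the turn, a rotation vector about the tool's x, y, z in rad, then the opening, from 0 (shut) to 1 (fully open). A call has 1 to 20 rows; each row is the pose to reach, as a shift and turn from the pose measured when the call began, along the tool's axes at that moment; what a row does not reach only later rows make up. A row lasts 1/10 s, in which the tool goes at most 50 mm and 8.59 degrees, less where a joint would pass 70% of its speed; a pose out of reach is approached as far as the arm can. A call with a gripper value outside its range is refused whole. The fingers move at their own pace and stop on an object; "newtons" is the grip in N (left out, the last holds). Time passes only in rows, so rows that repeat a pose let the fingers close. It gives the time, the measured TCP pose, the force and the opening at its end, in the units of the state.
- get_obs(): the state, without advancing time (a new reading comes with each control period).
- cams.camera(name): name is "side" or "top"; returns a dict with "pixels" (420x560x3 uint8, red, green, blue), "range_z" (420x560 float32, m along the optical axis (not along the pixel's ray), 0 where there is no reading), "fx", "fy", "cx", "cy" (pixels), "D" ([k1, k2, p1, p2, k3] as OpenCV has them; the pictures are not rectified), "eye" and "attitude" of the camera in the world. Camera axes: x right, y up, looking along -z (the intrinsics and any distortion apply to the point x, -y, -z); pixel columns grow to the right and rows downward; lengths in m; the calibration is good to about 2 mm. A picture is of the moment at which its call begins.
- bot.job_done(): hands the job in, once; it reports no verdict.
Trained networks look in a picture, given as the dict that the camera call returned (one of the last four; its "shot" number tells which), for a name from the list of things; names that differ only in an ending like _2 or _b are one class to them, and where a whole thing is asked for, a point or a joint stands for the part that bears it (a point fixed in the world has none). Each returns a list of dicts, best first, with "confidence" (0 to 1); they miss things now and then, are a little off and sometimes report something else, mostly with a low value. They report only what shows in the picture. A call takes as long as a camera call.
- cams.find_in(label, picture): "at" ([x, y, z] in m, in world coordinates, good to about 4 mm: the middle of the surface that is visible of it).
The state is a dict: "time": time; "q": joint angles; "qd": joint speeds; "joint_efforts": joint torques, N m; "ee_pos": TCP position; "tcp_rot": TCP orientation; "wrist_force": force on the tool from outside, world axes, zero at the start; "torque": the same for the moment, N m; "opening": finger opening in m.
Only numpy, scipy, OpenCV 4.12 (cv2) and the standard library are available. Lean on these libraries where they do the work, as an engineer would, in place of code of your own. Each camera call takes 0.05 s, during which the arm holds its last target.

TASK

A steel slug is stuck in the bore of the short pipe stub that stands on the little knock-out stand. Take the square-handled drift out of its wooden block, feel its tip into the top of the bore and push it through, firmly but without leaning on the stub, until the slug drops into the tray underneath. Then draw the drift out, leaving the stub standing on the stand, and stand the drift back in its block; leave everything else where it is.

Things in the scene. Friction and masses are not known exactly. Their poses are not given: they have to be found in the camera images.
- stand: Dark steel knock-out stand, fixed, 100 (x) x 82 (y) x 90 mm, origin at the centre of its underside, z up. On its top, 75 mm up, is an oblong pocket 63 mm long along the stand's x and 40.8 mm wide, walls 15 mm high; in it the pipe stub stands upright. This top rides on rubber mounts (8 N/mm). A downward push of over about 25 N is too much.
- pocket (a point): Middle of the pocket's floor, stand's axes. The stub (loose steel tube, outer diameter 40, bore 21, length 60 mm, 0.42 kg; flat rim 60 mm above this point) is not tracked itself: its axis is within 1 mm of the pocket's y = 0 line, but anywhere from -10.5 to +10.5 mm along its x. A side push of a few newtons slides it along the pocket.
- slot (a point): Middle of the slot through the pocket's floor (42 mm along x, 22 wide). The stuck slug (dark steel, diameter 18, length 25 mm, 50 g) has its top 8 to 20 mm below the stub's rim. Two sprung strips in the bore, 17 mm apart when empty, grip it: it takes about 7 to 16 N to slide it, down to the bore's lower end, where it falls through the slot.
- tray: Shallow aluminium tray, fixed, 72 x 100 x 16 mm with 3 mm walls, under the stand's slot; origin at the centre of its underside. The slug falls into it.
- drift_handle (a point): Middle of the square handle of the drift (22 x 22 mm, 55 mm tall), z along the drift away from its tip, x and y square to the handle's faces. The drift is a steel punch, 250 g: below the handle a round shaft of diameter 16 and length 85 mm, its end bevelled to 14 mm over the last 1.5 mm. The tip lies 112.5 mm below this point, and the handle's lower face 27.5 mm below it. At the start it stands upright in its block.
- drift_tip (a point): Centre of the flat tip of the drift, z up along the drift.
- block: Wooden block, fixed, 60 x 60 x 50 mm, origin at the centre of its underside, with one blind upright hole in the middle of its top, diameter 20 mm, 45 mm deep (its floor is 5 mm above the underside), in which the drift stands.
- punch: Bystander: centre punch, 11 x 111 mm, lying flat along its own y in front of the stand.
- nozzle_tin: Bystander: round tin, diameter 70, height 52 mm, origin at the centre of its underside.
- tube_offcut: Bystander: rusty square tube offcut, 30 x 60 x 30 mm, origin at the centre of its underside.
- nozzle: Bystander: copper nozzle sleeve standing on end, diameter 27, height 58 mm, origin at the centre of its underside.
- bolt: Bystander: hex bolt standing on its head, 59 mm tall, origin at the centre of its underside.

How it is judged (in metres and radians):
On the way, in this order (a step that is already met when the one before it is completed fails the run):
1. the drift is lifted out of its block and brought tip down over the stand's pocket (x of drift_tip in the frame of stand between -0.022 and 0.022 m and y of drift_tip in the frame of stand between -0.01 and 0.01 m and z of drift_tip in the frame of stand above 0.115 m and angle between drift_tip's own z axis and vertical below 0.25 rad), for 0.1 s.
2. the drift's tip is pushed right through the stub, out below its lower end, and the slug lies in the tray (x of drift_tip in the frame of stand between -0.022 and 0.022 m and y of drift_tip in the frame of stand between -0.01 and 0.01 m and contact force between tray and anything else between 0.25 and 0.95 N and z of drift_tip in the frame of stand below 0.076 m), for 0.1 s.
At the end, for the whole second after the job is handed in: The slug lies in the tray (the tray bears 0.25 to 0.95 N), the stub alone still stands on the stand (the stand bears 3 to 6 N), and the drift stands at rest in its block: tip within 8 mm of the hole's axis and within 12 mm of the block's underside, leaning less than 0.2 rad (contact force between tray and anything else between 0.25 and 0.95 N and contact force between stand and anything else between 3 and 6 N and horizontal distance between drift_tip and block below 0.008 m and z of drift_tip in the frame of block below 0.012 m and angle between drift_tip's own z axis and vertical below 0.2 rad and linear speed of drift below 0.02 m/s); the robot touches nothing.
It fails at once if the stand bears more than 30 N (the stub's 4 N and a push of about 26 N) (contact force between stand and anything else above 30 N).
It fails at once if a bystander is moved more than 30 mm (distance of any of punch, nozzle_tin, tube_offcut, nozzle, bolt from where it was at the start of the episode above 0.03 m).
It also fails if it takes over 58 s, if anything falls off the work surface, if the arm or the gripper's body presses on something with over 40 N, if the wrist force passes 120 N, or if a joint passes its speed limit or range.

## Working session

There is one attempt and no reset: what is moved stays moved. The work goes in short steps, Python scripts to look and compute and a tool call to move; the robot and the scene stay as the last step left them, time stands still between calls to the robot, and variables do not carry over. Pictures are saved under pics/ and viewed, and the job is handed in when it is done.

Besides the shell and the picture viewer there is one more tool, called after "Request:" as name(argument=value, ...), one argument or row to a line, values as JSON. apply_moves: Moves the arm, as the interface text tells. Its arguments: {"type":"object","properties":{"rows":{"type":"array"},"newtons":{"type":"number"}},"required":["rows"]}

```bash
ls; mkdir -p pics
cat > h.py <<'E'
import numpy as np, cv2
from workcell import get_obs, cams, bot
E
python3 - <<'E'
from h import *
print(get_obs())
import pickle
for n in ("top","side"):
    p=cams.camera(n); pickle.dump(p,open(n+"0.pkl","wb"))
    cv2.imwrite(f"pics/{n}0.png",p["pixels"][:,:,::-1])
    print(n,{k:v for k,v in p.items() if k not in("pixels","range_z")})
    for l in ["stand","pocket","slot","tray","drift_handle","drift_tip","block","punch","nozzle_tin","tube_offcut","nozzle","bolt"]:
        try: print(l,[(np.round(r["at"],4).tolist(),round(r["confidence"],2)) for r in cams.find_in(l,p)[:2]])
        except Exception as e: print(l,e)
E
```

```text
pics
{'time': 0.0, 'q': array([-7.11039281e+01,  5.01101949e+00,  1.00359103e+01,  9.50996982e+01,
        1.93984445e-03,  9.00005014e+01]), 'qd': array([-0.03525988,  0.026306  , -0.02213558, -0.00825072, -0.04041325,
        0.0621816 ]), 'joint_efforts': array([ 1.40162065e-04, -5.20394683e+01,  4.64800787e+01,  1.64504122e-02,
        2.79044990e-06,  9.65467599e-07]), 'ee_pos': array([ 0.17805623, -0.52014626,  0.23059689]), 'tcp_rot': array([-91.4849117 ,  89.92516743, 107.41065748]), 'wrist_force': array([-0.10039445, -0.10718211, -0.73017132]), 'torque': array([0.05714964, 0.01414801, 0.03011987]), 'opening': 0.08579216541575563}
top {'fx': 482.4822334437329, 'fy': 482.4822334437329, 'cx': 273.75603078437877, 'cy': 205.02293411859773, 'D': array([-0.05938249,  0.        ,  0.        ,  0.        ,  0.        ]), 'eye': array([0.50214334, 0.17580394, 1.06602922]), 'attitude': array([  3.22408092,  -0.45178002, -90.08827055]), 'shot': 1}
stand [([0.4343, 0.2321, 0.0771], 0.75)]
pocket [([0.4336, 0.2263, 0.0765], 0.96)]
slot [([0.4356, 0.2278, 0.0746], 0.82)]
tray [([0.6266, 0.
[... 595 characters left out ...]
0.        ,  0.        ]), 'eye': array([0.12300898, 0.79593932, 0.67249526]), 'attitude': array([  51.72637507,   -0.74137681, -143.64332373]), 'shot': 2}
stand [([0.4079, 0.2549, 0.0706], 0.57), ([0.6295, 0.2318, 0.1151], 0.54)]
pocket [([0.4101, 0.2555, 0.0726], 0.58)]
slot [([0.4062, 0.258, 0.0718], 0.8)]
tray [([0.4352, 0.2404, 0.0056], 0.87)]
drift_handle [([0.6257, 0.2302, 0.1135], 0.66)]
drift_tip [([0.6288, 0.2274, 0.1126], 0.72)]
block [([0.619, 0.235, 0.0396], 0.64)]
punch [([0.3231, 0.1936, 0.0076], 0.55), ([0.4101, 0.2527, 0.0689], 0.17)]
nozzle_tin [([0.7473, 0.2892, 0.0478], 0.84)]
tube_offcut [([0.7556, 0.1662, 0.0274], 0.78)]
nozzle [([0.5927, 0.3329, 0.0371], 0.76)]
bolt []
```

View pics/top0.png

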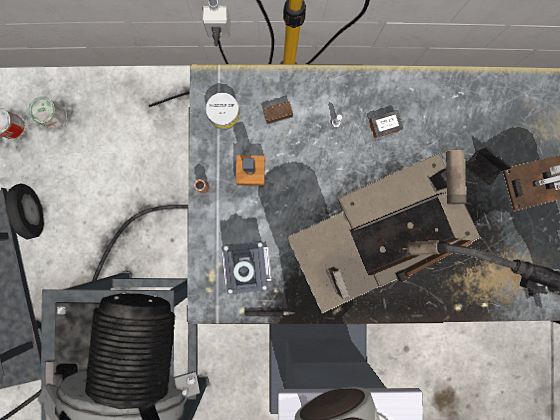

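View pics/side0.png

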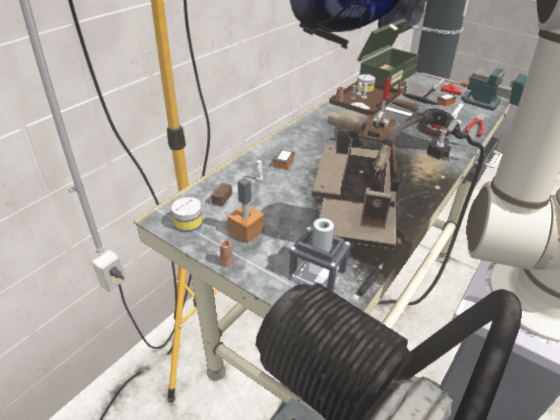

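The top view shows the stand at about (245,265) with the stub ring at (244,271), the block and drift at (250,170), the nozzle at (201,185), the tin at (222,108) and the punch at (265,311). Next I'll measure from depth.

```bash
cat >> h.py <<'E'
from scipy.spatial.transform import Rotation as R
def cloud(p):
    z=p["range_z"].astype(float); H,W=z.shape
    u,v=np.meshgrid(np.arange(W),np.arange(H))
    K=np.array([[p["fx"],0,p["cx"]],[0,p["fy"],p["cy"]],[0,0,1]])
    n=cv2.undistortPoints(np.stack([u,v],-1).reshape(-1,1,2).astype(np.float64),K,p["D"]).reshape(H,W,2)
    c=np.stack([n[...,0]*z,-n[...,1]*z,-z],-1)
    Rm=R.from_euler("xyz",p["attitude"],degrees=True).as_matrix()
    w=c@Rm.T+p["eye"]; w[z<=0]=np.nan
    return w
def proj(p,X):
    Rm=R.from_euler("xyz",p["attitude"],degrees=True).as_matrix()
    c=(np.atleast_2d(X)-p["eye"])@Rm
    c=c*[1,-1,-1]
    K=np.array([[p["fx"],0,p["cx"]],[0,p["fy"],p["cy"]],[0,0,1]])
    return cv2.projectPoints(c.reshape(-1,1,3),np.zeros(3),np.zeros(3),K,p["D"])[0].reshape(-1,2)
def sel(w,x0,x1,y0,y1,z0,z1):
    return (w[...,0]>x0)&(w[...,0]<x1)&(w[...,1]>y0)&(w[...,1]<y1)&(w[...,2]>z0)&(w[...,2]<z1)
def rect(q):
    r=cv2.minAreaRect((q[:,:2]*1000).astype(np.float32)); return np.round(r[0],1),np.round(r[1],1),round(r[2],1)
E
python3 - <<'E'
from h import *
import pickle
for n in ("top","side"):
    p=pickle.load(open(n+"0.pkl","rb")); w=cloud(p)
    for nm,b in dict(table=(.3,.75,.05,.12,-.02,.02),rim=(.35,.5,.15,.3,.12,.16),walls=(.35,.5,.15,.3,.083,.11),handle_top=(.57,.7,.15,.3,.135,.17),handle=(.57,.7,.15,.3,.09,.17),block=(.55,.7,.15,.3,.04,.06)).items():
        q=w[sel(w,*b)]
        if len(q)>3: print(n,nm,len(q),"med",np.round(np.median(q,0),4),"rect",*rect(q), "zmax",round(q[:,2].max(),4))
    im=p["pixels"][:,:,::-1]
    a=im[140:330,180:340] if n=="top" else im[160:310,160:380]
    a=cv2.resize(a,None,fx=3.5 if n=="side" else 3.1,fy=3.5 if n=="side" else 3.1,interpolation=cv2.INTER_CUBIC)
    cv2.imwrite(f"pics/{n}0z.png",a)
    # obstacles: height map
    if n=="top":
        for X in np.arange(.3,.8,.05):
            print(round(X,2),[int(1000*np.nanmax(np.r_[w[sel(w,X,X+.05,Y,Y+.05,-.1,.6)][:,2],-.1])) for Y in np.arange(-.2,.4,.05)])
E
```

```text
top table 6307 med [0.5245 0.0851 0.0006] rect [526.  85.] [ 70. 448.] 90.0 zmax 0.02
top rim 325 med [0.4289 0.2278 0.133 ] rect [429.4 227.8] [38.4 38.5] 1.8 zmax 0.1382
top walls 521 med [0.4322 0.2259 0.0889] rect [434.  231.5] [83.7 67.2] 5.8 zmax 0.108
top handle_top 141 med [0.6336 0.218  0.1444] rect [634.4 218.9] [21.4 22. ] 89.0 zmax 0.149
top handle 180 med [0.6314 0.2179 0.1435] rect [634.5 218.6] [22.  21.9] 88.2 zmax 0.149
top block 623 med [0.6275 0.2137 0.0497] rect [635.  218.7] [59.8 60.6] 87.9 zmax 0.055
0.3 [6, 6, 4, 4, 20, 20, 14, 14, 13, 4, 3, 176, 192]
0.35 [5, 5, 61, 22, 114, 22, 5, 89, 93, 90, 4, 164, 180]
0.4 [92, 93, 69, 62, 113, 109, 22, 94, 138, 92, 6, 3, -100]
0.45 [156, 126, 45, 45, 39, 22, 23, 89, 94, 93, 5, 4, -100]
0.5 [45, 98, 99, 99, 89, 21, 22, 4, 4, 5, 4, 3, -100]
0.55 [150, 102, 59, 43, 42, 5, 6, 4, 5, 5, 61, 3, -100]
0.6 [148, 43, 41, 39, 4, 5, 6, 53, 149, 5, 60, 4, -100]
0.65 [149, 39, 6, 6, 5, 4, 5, 54, 53, 6, 5, 3, -100]
0.7 [4, 29, 32, 28, 62, 5, 5, 33, 52, 55, 53, 3, -100]
0.75 [7, 29, 31, 27, 58, 5, 34, 35, 56, 56, 58, 5, -100]
side table 3279 med [0.4536 0.0835 0.0008] rect [524.5  85. ] [448.9  70. ] 0.0 zmax 0.0199
side rim 308 med [0.423  0.2329 0.1322] rect [423.5 229.5] [38.8 38.9] 32.4 zmax 0.1366
side walls 563 med [0.4155 0.2453 0.089 ] rect [427.5 229.9] [74.8 62.3] 5.1 zmax 0.11
side handle_top 99 med [0.6294 0.2231 0.1435] rect [632.5 220.5] [21.8 23. ] 3.7 zmax 0.1468
side handle 319 med [0.6257 0.2277 0.1229] rect [631.8 221.1] [24.1 24.1] 89.2 zmax 0.1468
side block 491 med [0.6258 0.227  0.0492] rect [632.7 220.4] [62.5 63.6] 88.3 zmax 0.0598
```

View pics/top0z.png

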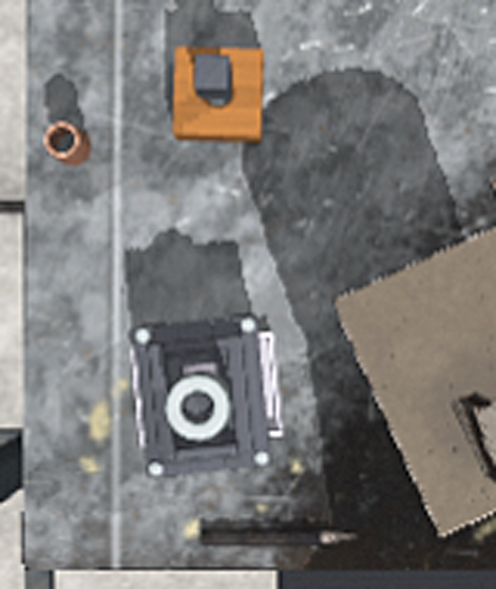

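View pics/side0z.png

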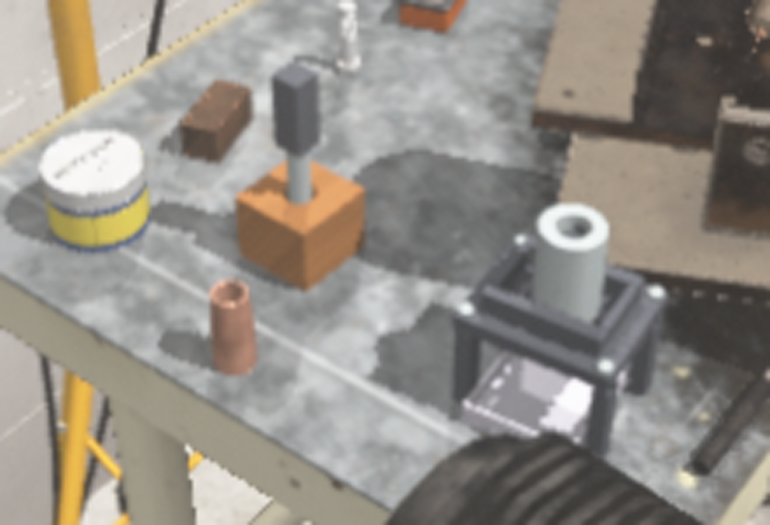

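Run:
```python
from h import *
import pickle
o=get_obs(); M=R.from_euler("xyz",o["tcp_rot"],degrees=True).as_matrix(); print(np.round(M,3))
for n in ("top","side"):
    p=pickle.load(open(n+"0.pkl","rb")); w=cloud(p)
    q=w[sel(w,-.1,.8,-.75,.45,.19,1.0)]
    print(n,"tall",len(q))
    for X in np.arange(-.1,.8,.1):
        print(round(X,1),[int(1000*np.nanmax(np.r_[w[sel(w,X,X+.1,Y,Y+.1,-.1,1)][:,2],-.1])) for Y in np.arange(-.7,.5,.1)])
    # fit rim: pixel-model matching. Depth mask flat rim
    for nm,b,zz in (("rim",(.38,.48,.18,.28,.128,.145),.135),("handle",(.6,.66,.19,.25,.139,.152),.145),("block",(.58,.69,.17,.27,.046,.054),.05)):
        m=sel(w,*b); q=w[m]; print(n,nm,len(q),np.round(q[:,2].mean(),4))
    # rim by gray ring: bright pixels
    g=cv2.cvtColor(p["pixels"],cv2.COLOR_RGB2GRAY)
    c=proj(p,[.429,.228,.135])[0]; print("px",c)
    x,y=np.round(c).astype(int); 
    print(g[y-14:y+15:1,x], g[y,x-14:x+15])
```

```text
[[-0.     0.324 -0.946]
 [ 0.    -0.946 -0.324]
 [-1.    -0.     0.   ]]
top tall 1150
-0.1 [-100, -100, -100, -100, -100, -100, -100, -100, -100, -100, -100, -100]
0.0 [-100, -100, -100, -100, -100, 3, 13, -100, 3, -100, -100, -100]
0.1 [-100, -100, -100, -100, -100, 5, 209, 240, 198, -100, 175, 191]
0.2 [-100, -92, -100, -100, -100, -100, 193, 207, -100, -100, 174, 192]
0.3 [-100, -100, 123, 157, 5, 6, 61, 114, 89, 93, 176, 192]
0.4 [-100, -100, 118, 174, 175, 156, 69, 113, 94, 138, 6, -100]
0.5 [-100, -100, 32, 32, 145, 150, 99, 89, 22, 5, 61, -100]
0.6 [-100, -100, 62, 52, 143, 149, 41, 5, 54, 149, 60, -100]
0.7 [-100, -100, 6, 7, 7, 29, 32, 62, 35, 56, 58, -100]
top rim 247 0.1337
top handle 139 0.1442
top block 596 0.0497
px [242.80233895 270.36805196]
[ 70 108 165 138  69 177 231 228 237 199 104  81 100 103 111 118 121  98
  65  57  82 201 232 229 241 177  77  54  77] [ 68  90 101  93 125 220 231 235 238 135  74 110 116 113 111 106 100 104
  86  34 198 231 229 238 201 113 101 113 113]
side tall 17078
-0.1 [-100, -100, -100, -100, -100, -100, -100, 97, 15, -100, -100, -100]
0.0 [-100, -100, -100, -100, -100, -100, 240, 349, 203, -100, 303, 302]
0.1 [-100, -100, -100, -100, -100, -100, 14, 566, 223, -100, 294, 191]
0.2 [0, 16, 4, 0, 2, 0, 528, 553, 1, 1, 171, 191]
0.3 [15, 51, 142, 157, 4, 4, 67, 112, 88, 91, 176, 191]
0.4 [13, 15, 85, 175, 172, 155, 85, 111, 89, 136, 4, -100]
0.5 [20, 21, 58, 30, 143, 149, 100, 93, 2, 2, 59, -100]
0.6 [27, 396, 405, 406, 38, 148, 40, 3, 51, 146, 59, -100]
0.7 [62, 329, 388, 411, 411, 28, 28, 59, 32, 54, 53, -100]
side rim 212 0.133
side handle 80 0.1438
side block 395 0.0494
px [322.07745171 223.14188505]
[151 156 156 156 155 155 156 156 165 209 242 240 212 168 162 159 149 133
 164 223 241 232 185 145 140 141 141 142 143] [103  99  99 101 110 160 226 244 244 242 228 189 178 171 162 148 133 123
 125 136 173 226 244 244 232 193 158 156 156]
```

```bash
cat >> h.py <<'E'
from scipy.optimize import minimize, least_squares
def ringfit(p,c0,z,thr,r=.020):
    g=cv2.cvtColor(p["pixels"],cv2.COLOR_RGB2GRAY).astype(float)
    c=np.round(proj(p,[c0[0],c0[1],z])[0]).astype(int); s=18
    x0,y0=c[0]-s,c[1]-s
    G=cv2.resize(g[y0:y0+2*s,x0:x0+2*s],None,fx=8,fy=8,interpolation=cv2.INTER_CUBIC)
    m=(G>thr).astype(np.uint8)
    cn,_=cv2.findContours(m,cv2.RETR_EXTERNAL,cv2.CHAIN_APPROX_NONE)
    k=max(cn,key=cv2.contourArea); k=cv2.convexHull(k)
    px=(k.reshape(-1,2)+.5)/8-.5+[x0,y0]
    e=cv2.fitEllipse(((k.reshape(-1,2)+.5)/8-.5+[x0,y0]).astype(np.float32).reshape(-1,1,2))
    t=np.linspace(0,2*np.pi,60)
    def res(v):
        P=proj(p,np.c_[v[0]+r*np.cos(t),v[1]+r*np.sin(t),np.full(60,z)])
        pe=cv2.fitEllipse(P.astype(np.float32).reshape(-1,1,2))
        return np.subtract(pe[0],e[0])
    f=least_squares(res,c0,diff_step=1e-3)
    P=cv2.fitEllipse(proj(p,np.c_[f.x[0]+r*np.cos(t),f.x[1]+r*np.sin(t),np.full(60,z)]).astype(np.float32).reshape(-1,1,2))
    return f.x,e,P
def quadfit(p,c0,yaw,half,z,thr_fn):
    pass
E
python3 - <<'E'
from h import *
import pickle
for n,thr in (("top",170),("side",200)):
    p=pickle.load(open(n+"0.pkl","rb"))
    for t in (thr-15,thr,thr+10):
        f,e,P=ringfit(p,[.4275,.2285],.135,t); print(n,t,np.round(f,4),"axes",np.round(e[1],1),np.round(P[1],1))
# overlay
for n,c in (("top",(.429,.2285)),("side",(.4275,.2285))):
    p=pickle.load(open(n+"0.pkl","rb")); im=cv2.resize(p["pixels"][:,:,::-1],None,fx=4,fy=4,interpolation=cv2.INTER_CUBIC)
    def poly(X): cv2.polylines(im,[np.round((proj(p,X)+.5)*4-.5).astype(np.int32).reshape(-1,1,2)],True,(0,0,255),1)
    t=np.linspace(0,2*np.pi,40)
    for r in(.02,.0105): poly(np.c_[c[0]+r*np.cos(t),c[1]+r*np.sin(t),np.full(40,.135)])
    def box(cx,cy,yaw,a,b,z):
        a/=2;b/=2;k=np.array([[a,b],[-a,b],[-a,-b],[a,-b]]);y=np.radians(yaw);k=k@np.array([[np.cos(y),np.sin(y)],[-np.sin(y),np.cos(y)]])
        poly(np.c_[k+[cx,cy],np.full(4,z)])
    bx=(.634,.2188) if n=="top" else (.632,.2205)
    box(*bx,-1.5,.022,.022,.145); box(*bx,-1.5,.06,.06,.05)
    sx=(.4355,.2285) if n=="top" else (.434,.229)
    box(*sx,5.6,.063,.0408,.09); box(*sx,5.6,.1,.082,.09)
    if n=="top": a=im[4*145:4*300,4*180:4*290]
    else: a=im[4*165:4*300,4*220:4*360]
    cv2.imwrite(f"pics/{n}_ov.png",a); print(a.shape)
E
```

```text
top 155 [0.4276 0.227 ] axes [20.4 20.6] [20.8 20.9]
top 170 [0.4276 0.2271] axes [20.1 20.4] [20.8 20.9]
top 180 [0.4276 0.2271] axes [20.  20.2] [20.8 20.9]
side 185 [0.4247 0.2292] axes [13.8 20.6] [13.3 20.8]
side 200 [0.4248 0.2292] axes [13.2 20.1] [13.3 20.8]
side 210 [0.4249 0.2292] axes [12.8 19.7] [13.3 20.8]
(620, 440, 3)
(540, 560, 3)
```

View pics/top_ov.png

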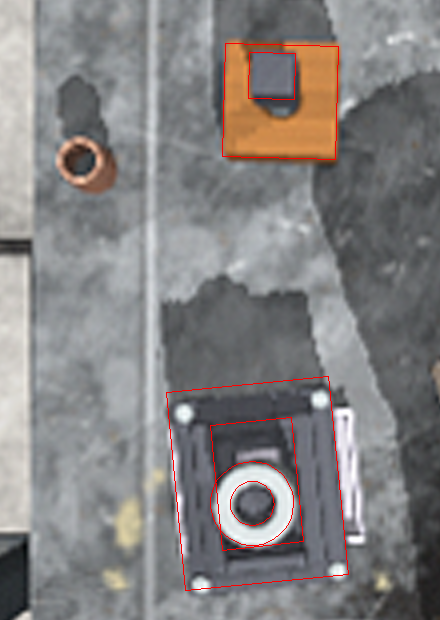

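View pics/side_ov.png

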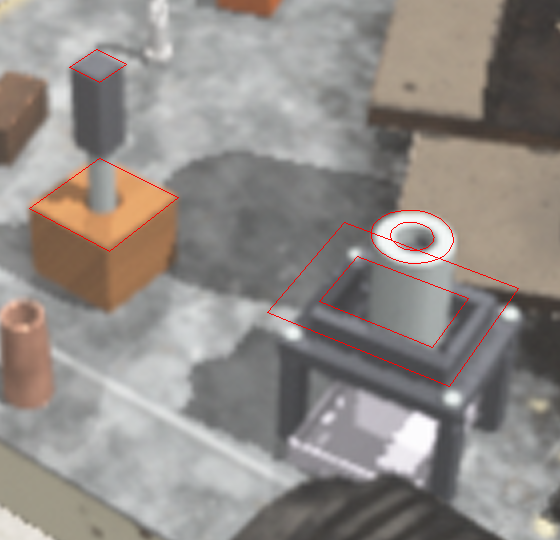

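```bash
cat >> h.py <<'E'
def plan(pos,yaw):
    """tool-down target; yaw= direction of tool y in world deg. prints tool shift mm and rotvec"""
    o=get_obs(); M=R.from_euler("xyz",o["tcp_rot"],degrees=True)
    y=np.array([np.cos(np.radians(yaw)),np.sin(np.radians(yaw)),0]); x=np.array([0,0,-1.]); T=np.c_[x,y,np.cross(x,y)]
    d=M.inv().apply(np.array(pos)-o["ee_pos"])*1000
    rv=(M.inv()*R.from_matrix(T)).as_rotvec()
    print("tcp",np.round(o["ee_pos"],4),"shift",np.round(d,1),"rv",np.round(rv,4),"q",np.round(o["q"],1),"F",np.round(o["wrist_force"],2),"open",round(o["opening"],4),"t",o["time"])
E
python3 -c "
from h import *
plan([.633,.2197,.30],-1.5)"
```

```text
tcp [ 0.1781 -0.5204  0.2313] shift [ -68.7 -552.9 -670. ] rv [-1.2148 -0.      0.    ] q [-71.1   5.   10.1  95.1  -0.   90. ] F [-0.03 -0.79 -0.1 ] open 0.0853 t 1.3
```

Request:
apply_moves(
  rows=[
    [[-45, 0, 0, 0, 0, 0, 1], [-70, -20, -24, -0.1, 0, 0, 1], [-70, -50, -60, -0.2, 0, 0, 1], [-70, -80, -97, -0.3, 0, 0, 1], [-70, -111, -134, -0.4, 0, 0, 1], [-70, -142, -171, -0.5, 0, 0, 1], [-70, -173, -209, -0.6, 0, 0, 1], [-70, -204, -247, -0.7, 0, 0, 1], [-70, -235, -285, -0.8, 0, 0, 1], [-70, -266, -322, -0.9, 0, 0, 1], [-70, -297, -360, -1.0, 0, 0, 1], [-70, -328, -397, -1.1, 0, 0, 1], [-70, -360, -436, -1.2148, 0, 0, 1], [-70, -391, -474, -1.2148, 0, 0, 1], [-70, -422, -511, -1.2148, 0, 0, 1], [-70, -453, -549, -1.2148, 0, 0, 1], [-69, -484, -586, -1.2148, 0, 0, 1], [-69, -515, -624, -1.2148, 0, 0, 1], [-69, -540, -655, -1.2148, 0, 0, 1], [-69, -553, -670, -1.2148, 0, 0, 1]],
  ],
)

```text
time: 3.3
ee_pos: [0.6339, 0.2228, 0.2985]
tcp_rot: [-80.9, 89.9, -172.3]
wrist_force: [0.6, 0.2, -0.0]
opening: 0.0851
```

Run:
```python
from h import *
plan([.633,.2197,.0985],-1.5)
p=cams.camera("side"); cv2.imwrite("pics/s1.png",p["pixels"][:,:,::-1])
```

```text
tcp [0.6339 0.2228 0.2985] shift [200.   -0.5   3.1] rv [0.002  0.0003 0.0016] q [ 19.4  26.8  44.6 107.9   0.  110.7] F [ 0.57  0.19 -0.02] open 0.0851 t 3.3
```

View pics/s1.png

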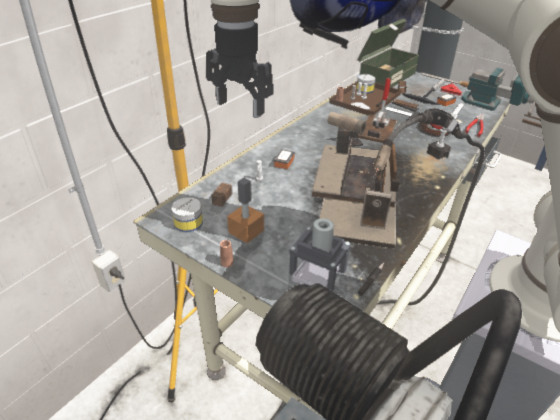

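Request:
apply_moves(
  rows=[
    [[40, 0, 1, 0.002, 0, 0.0016, 1], [80, -0.5, 3.1, 0.002, 0, 0.0016, 1], [120, -0.5, 3.1, 0.002, 0, 0.0016, 1], [155, -0.5, 3.1, 0.002, 0, 0.0016, 1], [180, -0.5, 3.1, 0.002, 0, 0.0016, 1], [195, -0.5, 3.1, 0.002, 0, 0.0016, 1], [200, -0.5, 3.1, 0.002, 0, 0.0016, 1], [200, -0.5, 3.1, 0.002, 0, 0.0016, 1]],
  ],
)

```text
time: 4.15
ee_pos: [0.6334, 0.2209, 0.098]
tcp_rot: [-86.0, 90.0, -177.5]
wrist_force: [0.6, 0.3, 0.3]
opening: 0.0851
```

Run:
```python
from h import *
plan([.633,.2197,.0985],-1.5)
import pickle
for n in("side","top"):
    p=cams.camera(n); pickle.dump(p,open(n+"2.pkl","wb"))
    a=p["pixels"][150:280,190:320] if n=="side" else p["pixels"][110:240,180:310]
    cv2.imwrite(f"pics/{n}2.png",cv2.resize(a[:,:,::-1],None,fx=4.5,fy=4.5,interpolation=cv2.INTER_CUBIC))
```

```text
tcp [0.6334 0.2209 0.098 ] shift [-0.5 -0.4  1.3] rv [0.0007 0.     0.0006] q [ 19.2  21.2  14.5  83.3   0.  110.7] F [0.63 0.33 0.27] open 0.0851 t 4.15
```

View pics/side2.png

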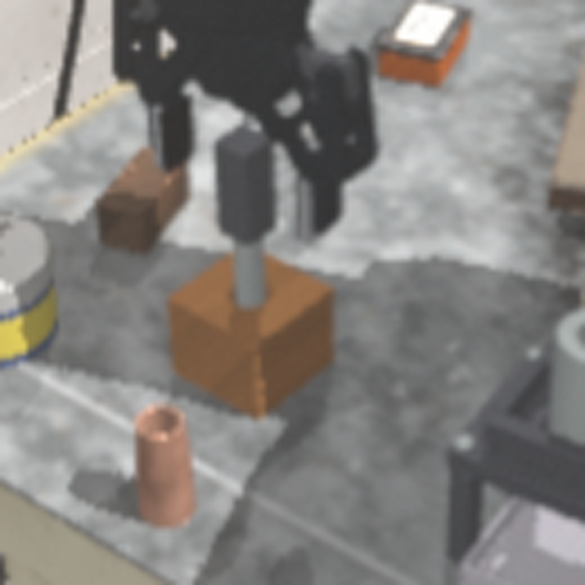

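View pics/top2.png

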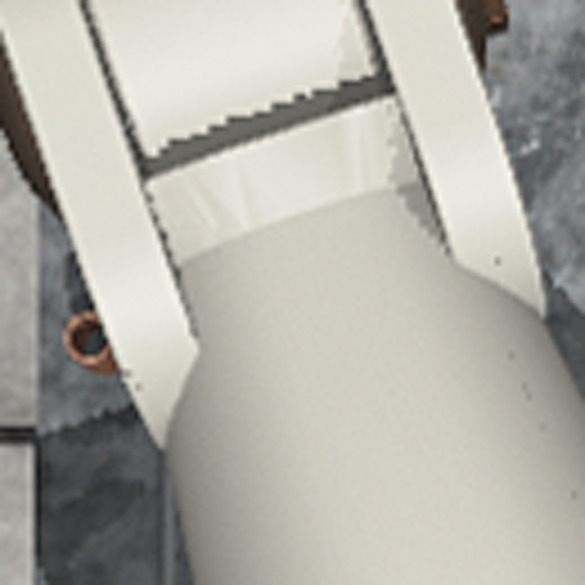

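The handle sits between the open fingers in the side view; the top view is blocked by the arm. Closing now.

Request:
apply_moves(
  rows=[
    [[0, 0, 1, 0, 0, 0, 0.5], [0, 0, 1, 0, 0, 0, 0.3], [0, 0, 1, 0, 0, 0, 0.2], [0, 0, 1, 0, 0, 0, 0.1], [0, 0, 1, 0, 0, 0, 0.1], [0, 0, 1, 0, 0, 0, 0.1], [0, 0, 1, 0, 0, 0, 0.1]],
  ],
  newtons=80,
)

```text
time: 4.95
ee_pos: [0.6341, 0.2203, 0.0997]
tcp_rot: [116.8, 89.9, 25.4]
wrist_force: [-0.2, -0.5, 4.9]
opening: 0.0211
```

Run:
```python
from h import *
plan([.633,.2197,.0985],-1.5)
import pickle
p=cams.camera("side"); pickle.dump(p,open("side3.pkl","wb"))
cv2.imwrite(f"pics/side3.png",cv2.resize(p["pixels"][150:280,190:320][:,:,::-1],None,fx=4.5,fy=4.5,interpolation=cv2.INTER_CUBIC))
```

```text
tcp [0.6341 0.2203 0.0997] shift [ 1.2 -1.1  0.6] rv [ 0.0008 -0.0009 -0.0018] q [ 19.1  21.1  14.5  83.4   0.  110.6] F [-0.17 -0.46  4.93] open 0.0211 t 4.95
```

View pics/side3.png

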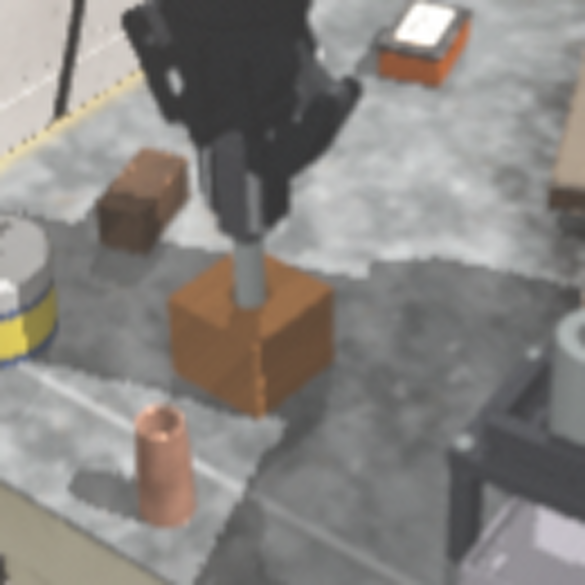

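Request:
apply_moves(
  rows=[
    [[-15, 0, 0, 0, 0, 0, 0.1], [-40, 0, 0, 0, 0, 0, 0.1], [-80, 0, 0, 0, 0, 0, 0.1], [-120, 0, 0, 0, 0, 0, 0.1], [-150, 0, 0, 0, 0, 0, 0.1], [-160, 0, 0, 0, 0, 0, 0.1], [-160, 0, 0, 0, 0, 0, 0.1]],
  ],
)

```text
time: 5.7
ee_pos: [0.6343, 0.2203, 0.2622]
tcp_rot: [112.8, 89.7, 21.3]
wrist_force: [0.1, 0.1, -2.8]
opening: 0.0213
```

Run:
```python
from h import *
plan([.427,.2288,.245],-1.5)
```

```text
tcp [0.6343 0.2203 0.2622] shift [  16.2 -207.5   -3.2] rv [ 0.0008 -0.0021 -0.0049] q [ 19.1  23.9  36.4 102.2   0.  110.6] F [ 0.08  0.13 -2.8 ] open 0.0213 t 5.7
```

Request:
apply_moves(
  rows=[
    [[0, -30, -1, 0, -0.002, -0.005, 0.1], [0, -70, -1, 0, -0.002, -0.005, 0.1], [0, -115, -2, 0.0008, -0.002, -0.005, 0.1], [3, -155, -3, 0.0008, -0.002, -0.005, 0.1], [6, -185, -3.2, 0.0008, -0.002, -0.005, 0.1], [10, -202, -3.2, 0.0008, -0.002, -0.005, 0.1], [12, -207.5, -3.2, 0.0008, -0.002, -0.005, 0.1], [12, -207.5, -3.2, 0.0008, -0.002, -0.005, 0.1], [12, -207.5, -3.2, 0.0008, -0.002, -0.005, 0.1]],
  ],
)

```text
time: 6.6
ee_pos: [0.4275, 0.2287, 0.2488]
tcp_rot: [-53.8, 90.0, -145.3]
wrist_force: [0.5, -0.0, -3.2]
opening: 0.0214
```

Run:
```python
from h import *
plan([.427,.2288,.23],-1.5)
import pickle
for n in("side","top"):
    p=cams.camera(n); pickle.dump(p,open(n+"4.pkl","wb"))
    a=p["pixels"][150:290,250:390] if n=="side" else p["pixels"][200:330,180:310]
    cv2.imwrite(f"pics/{n}4.png",cv2.resize(a[:,:,::-1],None,fx=4.2,fy=4.2,interpolation=cv2.INTER_CUBIC))
    print([(np.round(r["at"],4).tolist(),round(r["confidence"],2)) for r in cams.find_in("drift_tip",p)[:2]])
```

```text
tcp [0.4275 0.2287 0.2488] shift [18.8 -0.5 -0.1] rv [-0.0002  0.0003  0.0004] q [ 28.1  -3.5   3.5  97.   -0.  119.7] F [ 0.49 -0.02 -3.16] open 0.0214 t 6.6
[([0.4249, 0.2357, 0.2393], 0.69)]
[]
```

View pics/side4.png

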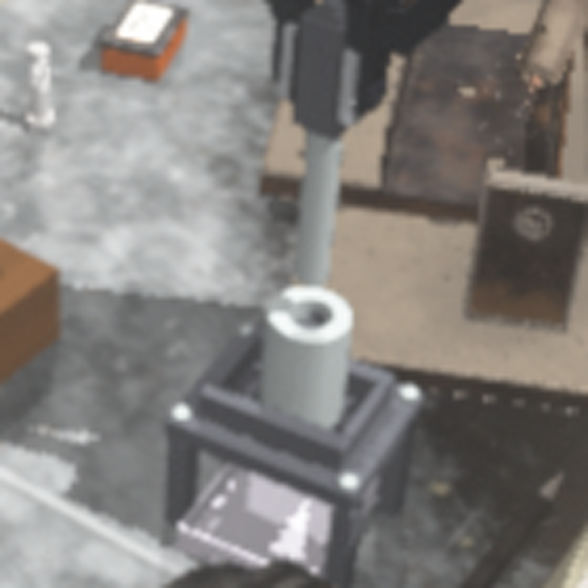

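View pics/top4.png

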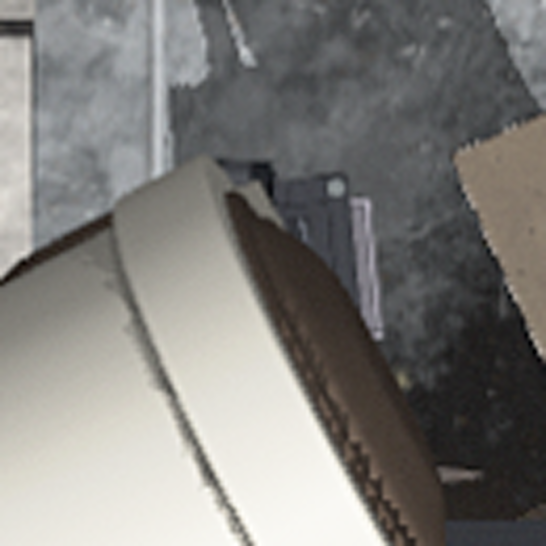

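Run:
```python
from h import *
import pickle
p=pickle.load(open("side4.pkl","rb")); s=4.2*1.0
a=cv2.resize(p["pixels"][150:290,250:390][:,:,::-1],None,fx=5.6,fy=5.6,interpolation=cv2.INTER_CUBIC)
def poly(X,c=(0,0,255),cl=True): cv2.polylines(a,[np.round((proj(p,X)+.5-[250,150])*5.6-.5).astype(np.int32).reshape(-1,1,2)],cl,c,1)
t=np.linspace(0,2*np.pi,40)
C=(.4253,.2291)
for r,z in((.007,.1541),(.008,.1556),(.008,.2391)): poly(np.c_[C[0]+r*np.cos(t),C[1]+r*np.sin(t),np.full(40,z)])
v=np.array([p["eye"][0]-C[0],p["eye"][1]-C[1]]); v/=np.linalg.norm(v); nrm=np.array([-v[1],v[0]])*.008
for k in(1,-1): poly(np.array([[C[0]+k*nrm[0],C[1]+k*nrm[1],z] for z in(.1556,.2391)]),cl=False)
for r in(.02,.0105): poly(np.c_[.4248+r*np.cos(t),.2292+r*np.sin(t),np.full(40,.135)],(0,255,0))
cv2.imwrite("pics/ov4.png",a[:600])
print(ringfit(p,[.4248,.2292],.135,200)[0])
```

```text
[0.42468889 0.22898497]
```

View pics/ov4.png

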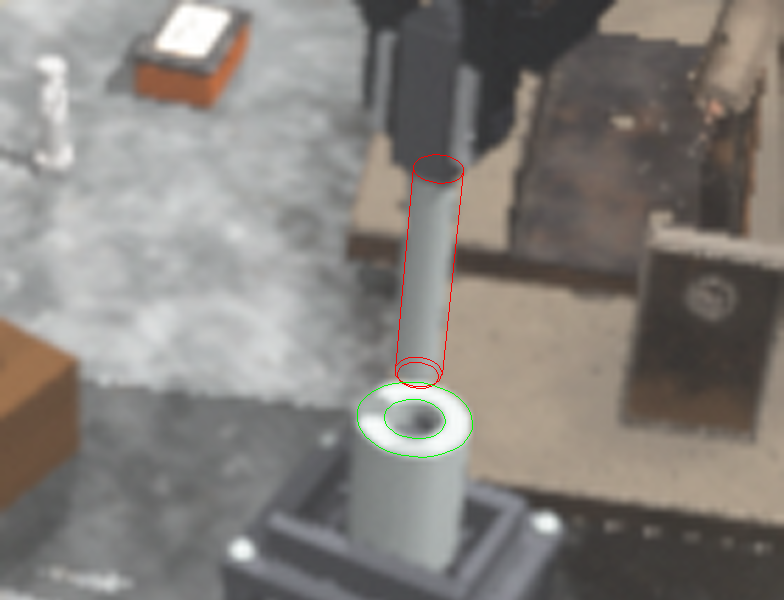

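Request:
apply_moves(
  rows=[
    [[6, -0.5, 0, 0, 0, 0, 0.1], [12, -0.5, 0, 0, 0, 0, 0.1], [16, -0.5, 0, 0, 0, 0, 0.1], [17.5, -0.5, 0, 0, 0, 0, 0.1], [19, -0.5, 0, 0, 0, 0, 0.1], [20.5, -0.5, 0, 0, 0, 0, 0.1], [20.5, -0.5, 0, 0, 0, 0, 0.1]],
  ],
)

```text
time: 7.5
ee_pos: [0.4271, 0.2287, 0.2283]
tcp_rot: [-67.9, 90.0, -159.4]
wrist_force: [-0.8, 0.3, -1.9]
opening: 0.0211
```

Request:
apply_moves(
  rows=[
    [[1, 0, 0, 0, 0, 0, 0.1], [2, 0, 0, 0, 0, 0, 0.1], [2, 0, 0, 0, 0, 0, 0.1]],
  ],
)

```text
time: 7.8
ee_pos: [0.427, 0.2287, 0.2263]
tcp_rot: [-66.6, 90.0, -158.1]
wrist_force: [-0.7, 0.8, -1.3]
opening: 0.0214
```

Request:
apply_moves(
  rows=[
    [[1, 0, 0, 0, 0, 0, 0.1], [2, 0, 0, 0, 0, 0, 0.1], [2, 0, 0, 0, 0, 0, 0.1]],
  ],
)

```text
time: 8.1
ee_pos: [0.427, 0.2287, 0.2241]
tcp_rot: [-62.8, 89.9, -154.3]
wrist_force: [-0.0, 0.2, -3.0]
opening: 0.0209
```

Request:
apply_moves(
  rows=[
    [[1, 0, 0, 0, 0, 0, 0.1], [2, 0, 0, 0, 0, 0, 0.1], [3, 0, 0, 0, 0, 0, 0.1], [3, 0, 0, 0, 0, 0, 0.1]],
  ],
)

```text
time: 8.5
ee_pos: [0.427, 0.2287, 0.2209]
tcp_rot: [-63.2, 89.9, -154.8]
wrist_force: [-0.3, 0.3, -2.6]
opening: 0.021
```

Run:
```python
from h import *
plan([.427,.2288,.22],-1.5)
p=cams.camera("side")
cv2.imwrite("pics/s5.png",cv2.resize(p["pixels"][150:290,250:390][:,:,::-1],None,fx=4.2,fy=4.2,interpolation=cv2.INTER_CUBIC))
```

```text
tcp [0.427  0.2287 0.2209] shift [ 0.9  0.  -0.2] rv [-0.0006  0.0005  0.0011] q [ 28.2  -4.1  -0.3  94.    0.  119.7] F [-0.31  0.27 -2.64] open 0.021 t 8.5
```

View pics/s5.png

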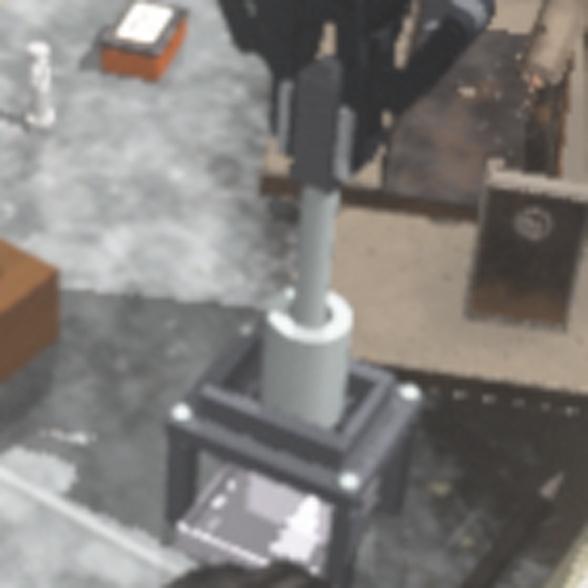

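The shaft enters the bore with the rim ring visible in front of it at (310,325). Pushing on in small steps.

Request:
apply_moves(
  rows=[
    [[1, 0, 0, 0, 0, 0, 0.1], [2, 0, 0, 0, 0, 0, 0.1], [3, 0, 0, 0, 0, 0, 0.1]],
  ],
)

```text
time: 8.85
ee_pos: [0.427, 0.2287, 0.218]
tcp_rot: [-62.6, 89.9, -154.2]
wrist_force: [0.6, -0.1, 0.3]
opening: 0.021
```

Request:
apply_moves(
  rows=[
    [[1, 0, 0, 0, 0, 0, 0.1], [2, 0, 0, 0, 0, 0, 0.1], [3, 0, 0, 0, 0, 0, 0.1]],
  ],
)

```text
time: 9.15
ee_pos: [0.4272, 0.2289, 0.2163]
tcp_rot: [135.4, 89.9, 43.9]
wrist_force: [-2.0, -0.4, 11.6]
opening: 0.0211
```

Request:
apply_moves(
  rows=[
    [[1, 0, 0, 0, 0, 0, 0.1], [2, 0, 0, 0, 0, 0, 0.1]],
  ],
)

```text
time: 9.35
ee_pos: [0.4272, 0.229, 0.216]
tcp_rot: [126.1, 89.8, 34.5]
wrist_force: [-1.8, -2.1, 11.2]
opening: 0.0213
```

Request:
apply_moves(
  rows=[
    [[1, 0, 0, 0, 0, 0, 0.1], [2, 0, 0, 0, 0, 0, 0.1], [3, 0, 0, 0, 0, 0, 0.1]],
  ],
)

```text
time: 9.65
ee_pos: [0.4274, 0.229, 0.2147]
tcp_rot: [121.8, 89.7, 30.3]
wrist_force: [-2.2, -1.8, 12.3]
opening: 0.0207
```

Request:
apply_moves(
  rows=[
    [[1, 0, 0, 0, 0, 0, 0.1], [2, 0, 0, 0, 0, 0, 0.1], [3, 0, 0, 0, 0, 0, 0.1], [4, 0, 0, 0, 0, 0, 0.1]],
  ],
)

```text
time: 10.05
ee_pos: [0.4277, 0.229, 0.2125]
tcp_rot: [118.7, 89.5, 27.1]
wrist_force: [-2.4, -2.2, 11.1]
opening: 0.0211
```

```bash
python3 -c "
from h import *
plan([.427,.2288,.2025],-1.5)"
```

```text
tcp [0.4277 0.229  0.2125] shift [10.  -0.7  0.3] rv [-0.0005 -0.004  -0.0074] q [ 28.2  -4.7  -1.7  92.5  -0.  119.7] F [-2.38 -2.17 11.15] open 0.0211 t 10.05
```

Request:
apply_moves(
  rows=[
    [[1, -0.3, 0.1, 0, -0.002, -0.004, 0.1], [2, -0.5, 0.2, 0, -0.004, -0.007, 0.1], [3, -0.7, 0.3, 0, -0.004, -0.007, 0.1], [4, -0.7, 0.3, 0, -0.004, -0.007, 0.1], [5, -0.7, 0.3, 0, -0.004, -0.007, 0.1], [6, -0.7, 0.3, 0, -0.004, -0.007, 0.1]],
  ],
)

```text
time: 10.65
ee_pos: [0.4278, 0.229, 0.2086]
tcp_rot: [113.9, 89.7, 22.4]
wrist_force: [-0.9, 0.0, 11.4]
opening: 0.0209
```

```bash
python3 -c "
from h import *
plan([.427,.2288,.2],-1.5)"
```

```text
tcp [0.4278 0.229  0.2086] shift [ 8.6 -0.8  0.3] rv [-0.0006 -0.0018 -0.0042] q [ 28.2  -4.6  -2.   92.3  -0.  119.7] F [-0.9   0.04 11.36] open 0.0209 t 10.65
```

Request:
apply_moves(
  rows=[
    [[2, 0, 0, 0, -0.002, -0.004, 0.1], [3, 0, 0, 0, -0.002, -0.004, 0.1], [4, 0, 0, 0, -0.002, -0.004, 0.1], [5, 0, 0, 0, -0.002, -0.004, 0.1], [6, 0, 0, 0, -0.002, -0.004, 0.1], [7, 0, 0, 0, -0.002, -0.004, 0.1], [8, 0, 0, 0, -0.002, -0.004, 0.1], [9, 0, 0, 0, -0.002, -0.004, 0.1], [10, 0, 0, 0, -0.002, -0.004, 0.1]],
  ],
)

```text
time: 11.55
ee_pos: [0.4283, 0.2292, 0.2008]
tcp_rot: [112.2, 89.8, 20.7]
wrist_force: [-2.1, -1.6, 13.7]
opening: 0.0213
```

```bash
python3 -c "
from h import *
plan([.427,.2288,.19],-1.5)"
```

```text
tcp [0.4283 0.2292 0.2008] shift [10.8 -1.4  0.4] rv [-0.0007 -0.0014 -0.0033] q [ 28.2  -4.5  -2.9  91.5  -0.  119.7] F [-2.08 -1.61 13.7 ] open 0.0213 t 11.55
```

Request:
apply_moves(
  rows=[
    [[2, -0.4, 0, 0, -0.001, -0.003, 0.1], [3, -0.8, 0, 0, -0.001, -0.003, 0.1], [4, -0.8, 0.2, 0, -0.001, -0.003, 0.1], [5, -0.8, 0.2, 0, -0.001, -0.003, 0.1], [6, -0.8, 0.2, 0, -0.001, -0.003, 0.1], [7, -0.8, 0.2, 0, -0.001, -0.003, 0.1], [8, -0.8, 0.2, 0, -0.001, -0.003, 0.1], [9, -0.8, 0.2, 0, -0.001, -0.003, 0.1], [10, -0.8, 0.2, 0, -0.001, -0.003, 0.1], [11, -0.8, 0.2, 0, -0.001, -0.003, 0.1]],
  ],
)

```text
time: 12.55
ee_pos: [0.4282, 0.2292, 0.1918]
tcp_rot: [115.6, 89.8, 24.0]
wrist_force: [-0.4, -0.5, 13.1]
opening: 0.0211
```

```bash
python3 -c "
from h import *
plan([.427,.2288,.18],-1.5)"
```

```text
tcp [0.4282 0.2292 0.1918] shift [11.8 -1.2  0.4] rv [-0.0007 -0.0017 -0.0036] q [ 28.2  -4.7  -4.   90.5  -0.  119.7] F [-0.44 -0.46 13.09] open 0.0211 t 12.55
```

Request:
apply_moves(
  rows=[
    [[2, -0.4, 0, 0, -0.002, -0.003, 0.1], [3, -0.4, 0, 0, -0.002, -0.003, 0.1], [4, -0.4, 0.2, 0, -0.002, -0.003, 0.1], [5, -0.4, 0.2, 0, -0.002, -0.003, 0.1], [6, -0.4, 0.2, 0, -0.002, -0.003, 0.1], [7, -0.4, 0.2, 0, -0.002, -0.003, 0.1], [8, -0.4, 0.2, 0, -0.002, -0.003, 0.1], [9, -0.4, 0.2, 0, -0.002, -0.003, 0.1], [10, -0.4, 0.2, 0, -0.002, -0.003, 0.1], [11, -0.4, 0.2, 0, -0.002, -0.003, 0.1]],
  ],
)

```text
time: 13.55
ee_pos: [0.4283, 0.2291, 0.1828]
tcp_rot: [106.3, 89.8, 14.8]
wrist_force: [-2.3, -1.1, 12.6]
opening: 0.0209
```

```bash
python3 -c "
from h import *
plan([.427,.2288,.167],-1.5)"
```

```text
tcp [0.4283 0.2291 0.1828] shift [15.8 -1.3  0.4] rv [-0.0008 -0.001  -0.0034] q [ 28.2  -4.7  -5.   89.5  -0.  119.7] F [-2.27 -1.06 12.6 ] open 0.0209 t 13.55
```

Request:
apply_moves(
  rows=[
    [[2, -0.4, 0, 0, -0.001, -0.003, 0.1], [3, -0.4, 0, 0, -0.001, -0.003, 0.1], [4, -0.4, 0.2, 0, -0.001, -0.003, 0.1], [5, -0.4, 0.2, 0, -0.001, -0.003, 0.1], [6, -0.4, 0.2, 0, -0.001, -0.003, 0.1], [7, -0.4, 0.2, 0, -0.001, -0.003, 0.1], [8, -0.4, 0.2, 0, -0.001, -0.003, 0.1], [9, -0.4, 0.2, 0, -0.001, -0.003, 0.1], [10, -0.4, 0.2, 0, -0.001, -0.003, 0.1], [11, -0.4, 0.2, 0, -0.001, -0.003, 0.1], [12, -0.4, 0.2, 0, -0.001, -0.003, 0.1], [13, -0.4, 0.2, 0, -0.001, -0.003, 0.1]],
  ],
)

```text
time: 14.75
ee_pos: [0.428, 0.2289, 0.1698]
tcp_rot: [99.6, 90.0, 8.0]
wrist_force: [-0.1, 0.3, -3.0]
opening: 0.021
```

Run:
```python
from h import *
plan([.427,.2288,.167],-1.5)
p=cams.camera("side")
cv2.imwrite("pics/s6.png",cv2.resize(p["pixels"][170:310,250:390][:,:,::-1],None,fx=4.2,fy=4.2,interpolation=cv2.INTER_CUBIC))
```

```text
tcp [0.428  0.2289 0.1698] shift [ 2.8 -1.   0.1] rv [-0.0009 -0.0001 -0.0006] q [ 28.1  -4.7  -6.5  88.2  -0.  119.7] F [-0.13  0.29 -2.98] open 0.021 t 14.75
```

View pics/s6.png

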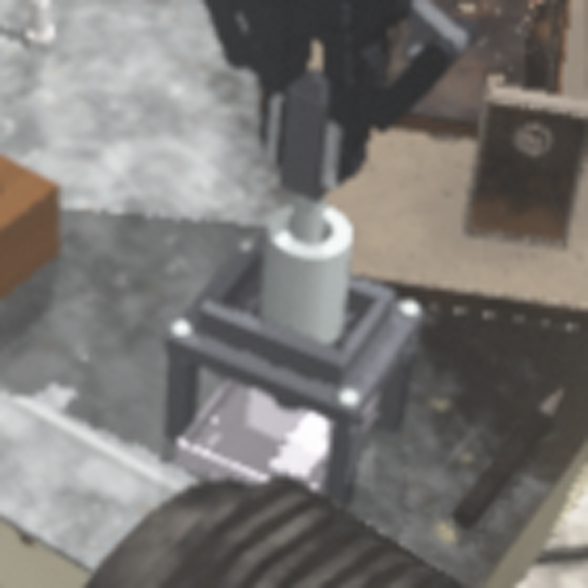

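Request:
apply_moves(
  rows=[
    [[2, 0, 0, 0, 0, 0, 0.1], [4, 0, 0, 0, 0, 0, 0.1], [6, 0, 0, 0, 0, 0, 0.1], [8, 0, 0, 0, 0, 0, 0.1], [8, 0, 0, 0, 0, 0, 0.1], [8, 0, 0, 0, 0, 0, 0.1], [8, 0, 0, 0, 0, 0, 0.1]],
  ],
)

```text
time: 15.5
ee_pos: [0.4278, 0.2289, 0.1614]
tcp_rot: [6.8, 90.0, -84.7]
wrist_force: [0.0, -0.1, -2.6]
opening: 0.0212
```

Run:
```python
from h import *
plan([.428,.2289,.25],-1.5)
p=cams.camera("side")
print(np.round(cloud(p)[sel(cloud(p),.36,.5,.18,.3,.016,.05)],3)[:40].tolist())
cv2.imwrite("pics/s7.png",cv2.resize(p["pixels"][200:310,270:380][:,:,::-1],None,fx=5.4,fy=5.4,interpolation=cv2.INTER_CUBIC))
```

```text
tcp [0.4278 0.2289 0.1614] shift [-88.6   0.2  -0. ] rv [-0.0009  0.0001 -0.    ] q [ 28.1  -4.7  -7.4  87.3  -0.  119.7] F [ 0.05 -0.15 -2.58] open 0.0212 t 15.5
[[0.384, 0.186, 0.048], [0.383, 0.191, 0.047], [0.383, 0.19, 0.044], [0.388, 0.198, 0.044], [0.385, 0.2, 0.047], [0.383, 0.2, 0.048], [0.382, 0.198, 0.047], [0.383, 0.19, 0.04], [0.47, 0.271, 0.05], [0.462, 0.263, 0.048], [0.462, 0.26, 0.046], [0.387, 0.2, 0.043], [0.385, 0.201, 0.045], [0.383, 0.199, 0.044], [0.382, 0.196, 0.043], [0.382, 0.192, 0.04], [0.472, 0.271, 0.045], [0.47, 0.269, 0.046], [0.467, 0.271, 0.048], [0.465, 0.27, 0.049], [0.462, 0.268, 0.049], [0.461, 0.265, 0.047], [0.463, 0.258, 0.041], [0.388, 0.202, 0.042], [0.387, 0.2, 0.04], [0.385, 0.198, 0.04], [0.383, 0.2, 0.042], [0.383, 0.192, 0.036], [0.383, 0.189, 0.034], [0.472, 0.27, 0.042], [0.47, 0.27, 0.043], [0.468, 0.269, 0.044], [0.465, 0.269, 0.046], [0.463, 0.269, 0.047], [0.461, 0.268, 0.047], [0.462, 0.263, 0.043], [0.463, 0.257, 0.037], [0.391, 0.2, 0.035], [0.388, 0.201, 0.038], [0.387, 0.199, 0.036]]
```

View pics/s7.png

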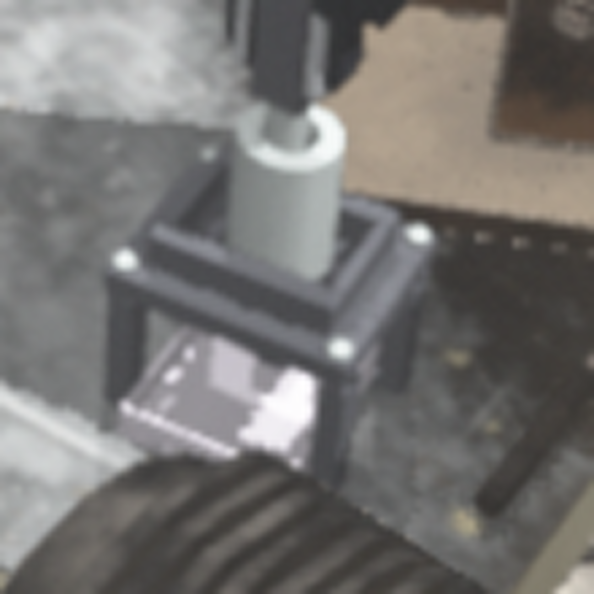

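Run:
```python
from h import *
import pickle
p=cams.camera("side"); print(proj(p,[[.426,.229,.003],[.426,.229,.028],[.426,.229,.07]]))
q=pickle.load(open("side0.pkl","rb"))
s=np.hstack([cv2.resize(i["pixels"][250:300,290:350][:,:,::-1],None,fx=6.5,fy=6.5,interpolation=cv2.INTER_NEAREST) for i in(q,p)])
cv2.imwrite("pics/cmp.png",cv2.convertScaleAbs(s,alpha=1.3,beta=30))
for l in ("tray",): print(cams.find_in(l,p)[:2])
```

```text
[[318.31460392 271.3389934 ]
 [319.16383984 263.05820487]
 [320.65255057 248.45789203]]
[{'at': [0.437, 0.2437, 0.008], 'confidence': 0.89}]
```

View pics/cmp.png

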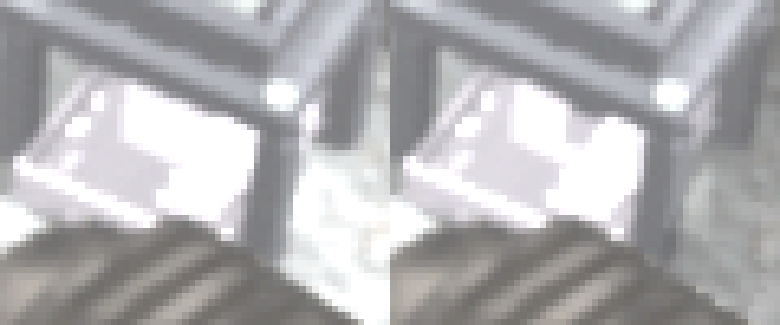

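A new dark shape in the tray at about (319,268), together with the force drop, says the slug has fallen. Drawing the drift out.

Request:
apply_moves(
  rows=[
    [[-4, 0, 0, 0, 0, 0, 0.1], [-10, 0, 0, 0, 0, 0, 0.1], [-17, 0, 0, 0, 0, 0, 0.1], [-24, 0, 0, 0, 0, 0, 0.1], [-30, 0, 0, 0, 0, 0, 0.1]],
  ],
)

```text
time: 16.15
ee_pos: [0.428, 0.229, 0.1924]
tcp_rot: [109.9, 90.0, 18.4]
wrist_force: [0.0, -0.9, -2.0]
opening: 0.0212
```

Request:
apply_moves(
  rows=[
    [[-7, 0, 0, 0, 0, 0, 0.1], [-15, 0, 0, 0, 0, 0, 0.1], [-23, 0, 0, 0, 0, 0, 0.1], [-31, 0, 0, 0, 0, 0, 0.1], [-39, 0, 0, 0, 0, 0, 0.1], [-50, 0, 0, 0, 0, 0, 0.1], [-65, 0, 0, 0, 0, 0, 0.1], [-72, 0, 0, 0, 0, 0, 0.1], [-72, 0, 0, 0, 0, 0, 0.1]],
  ],
)

```text
time: 17.05
ee_pos: [0.4283, 0.2291, 0.2656]
tcp_rot: [117.2, 89.9, 25.6]
wrist_force: [0.2, -0.5, -2.2]
opening: 0.0212
```

Run:
```python
from h import *
import pickle
plan([.6341,.2203,.2622],-1.5)
p=cams.camera("side"); pickle.dump(p,open("side8.pkl","wb"))
print(ringfit(p,[.4248,.2292],.135,200)[0])
cv2.imwrite("pics/s8.png",cv2.resize(p["pixels"][150:290,250:390][:,:,::-1],None,fx=4.2,fy=4.2,interpolation=cv2.INTER_CUBIC))
```

```text
tcp [0.4283 0.2291 0.2656] shift [  3.8 205.9   3.3] rv [-0.0009 -0.0011 -0.0022] q [ 28.1  -3.1   5.8  98.7  -0.  119.7] F [ 0.15 -0.48 -2.16] open 0.0212 t 17.05
[0.42493014 0.22913412]
```

View pics/s8.png

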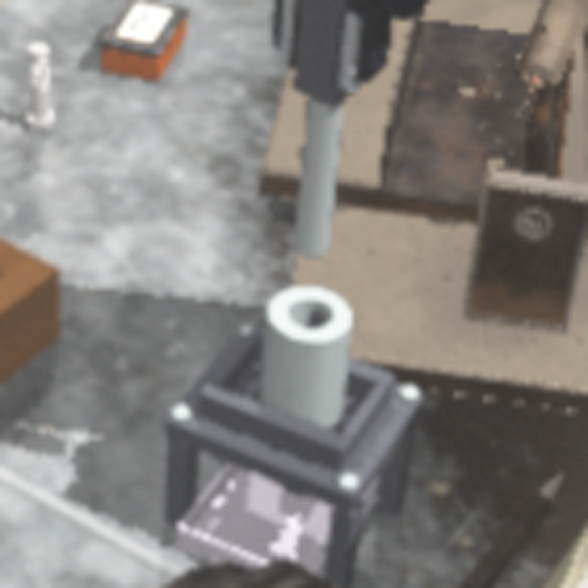

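Run:
```python
from h import *
import pickle
p=pickle.load(open("side8.pkl","rb"))
a=cv2.resize(p["pixels"][150:250,270:370][:,:,::-1],None,fx=6,fy=6,interpolation=cv2.INTER_CUBIC)
def poly(X,c=(0,0,255),cl=True): cv2.polylines(a,[np.round((proj(p,X)+.5-[270,150])*6-.5).astype(np.int32).reshape(-1,1,2)],cl,c,1)
t=np.linspace(0,2*np.pi,40); C=(.4283-.0022,.2291+.0004); z0=.2656-.0947
for r,z in((.007,z0),(.008,z0+.0015),(.008,z0+.085)): poly(np.c_[C[0]+r*np.cos(t),C[1]+r*np.sin(t),np.full(40,z)])
v=np.array([p["eye"][0]-C[0],p["eye"][1]-C[1]]); v/=np.linalg.norm(v); n=np.array([-v[1],v[0]])*.008
for k in(1,-1): poly(np.array([[C[0]+k*n[0],C[1]+k*n[1],z] for z in(z0,z0+.085)]),cl=False)
cv2.imwrite("pics/ov8.png",a)
```

```text
(no output)
```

View pics/ov8.png

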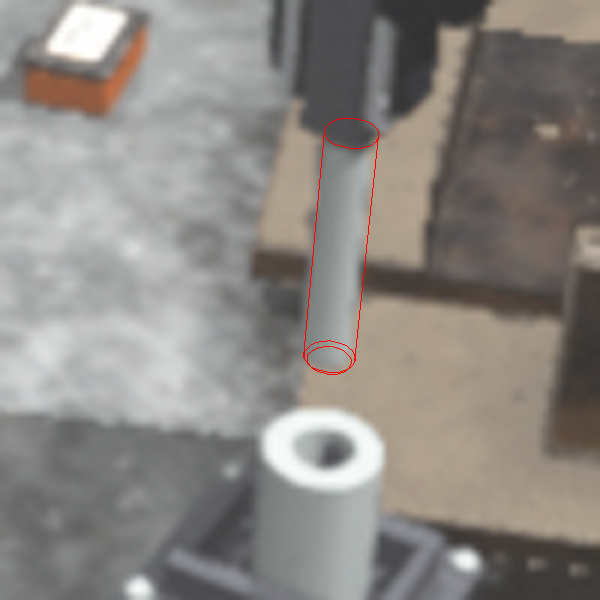

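Request:
apply_moves(
  rows=[
    [[0, 30, 0, 0, -0.001, -0.002, 0.1], [0, 70, 1, -0.001, -0.001, -0.002, 0.1], [0, 115, 2, -0.001, -0.001, -0.002, 0.1], [0, 155, 3, -0.001, -0.001, -0.002, 0.1], [0, 185, 3, -0.001, -0.001, -0.002, 0.1], [15, 202, 3, -0.001, -0.001, -0.002, 0.1], [45, 205.3, 3, -0.001, -0.001, -0.002, 0.1], [80, 205.3, 3, -0.001, -0.001, -0.002, 0.1], [100, 205.3, 3, -0.001, -0.001, -0.002, 0.1], [105, 205.3, 3, -0.001, -0.001, -0.002, 0.1], [105, 205.3, 3, -0.001, -0.001, -0.002, 0.1]],
  ],
)

```text
time: 18.2
ee_pos: [0.6329, 0.2204, 0.159]
tcp_rot: [-66.1, 89.8, -157.6]
wrist_force: [-0.4, -0.5, -2.4]
opening: 0.0211
```

Run:
```python
from h import *
plan([.6337,.2203,.10],-1.5)
o=get_obs(); e=o["ee_pos"]
p=cams.camera("side")
a=cv2.resize(p["pixels"][170:270,195:295][:,:,::-1],None,fx=6,fy=6,interpolation=cv2.INTER_CUBIC)
def poly(X,c=(0,0,255),cl=True): cv2.polylines(a,[np.round((proj(p,X)+.5-[195,170])*6-.5).astype(np.int32).reshape(-1,1,2)],cl,c,1)
t=np.linspace(0,2*np.pi,40); C=(e[0]-.0022,e[1]+.0004); z0=e[2]-.0947
for r,z in((.007,z0),(.008,z0+.0015)): poly(np.c_[C[0]+r*np.cos(t),C[1]+r*np.sin(t),np.full(40,z)])
B=(.6322,.2205); poly(np.c_[B[0]+.01*np.cos(t),B[1]+.01*np.sin(t),np.full(40,.05)],(0,255,0))
k=np.array([[1,1],[-1,1],[-1,-1],[1,-1]])*.03; y=np.radians(-1.5); k=k@np.array([[np.cos(y),np.sin(y)],[-np.sin(y),np.cos(y)]])
poly(np.c_[k+B,np.full(4,.05)],(0,255,0))
cv2.imwrite("pics/ov9.png",a)
```

```text
tcp [0.6329 0.2204 0.159 ] shift [59.   0.9  0. ] rv [0.0002 0.0012 0.0027] q [ 19.2  21.3  21.4  90.3  -0.  110.7] F [-0.42 -0.47 -2.39] open 0.0211 t 18.2
```

View pics/ov9.png

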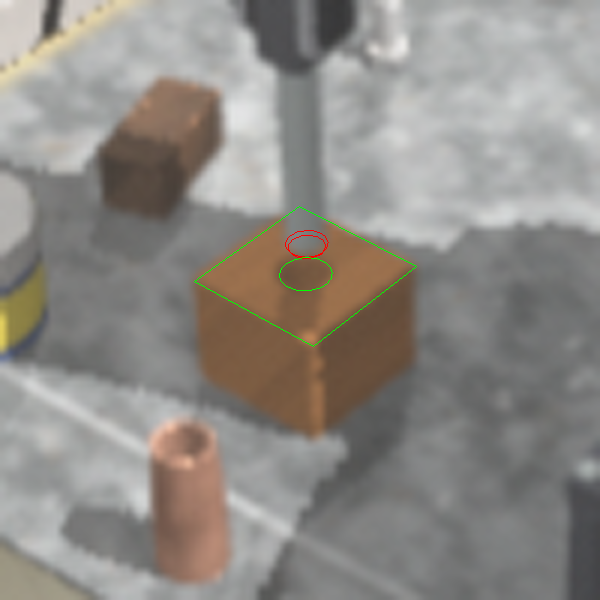

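Run:
```python
from h import *
p=cams.camera("side")
a=cv2.resize(p["pixels"][190:250,215:275][:,:,::-1],None,fx=10,fy=10,interpolation=cv2.INTER_NEAREST)
cv2.imwrite("pics/z9.png",cv2.convertScaleAbs(a,alpha=1.6,beta=10))
```

```text
(no output)
```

View pics/z9.png

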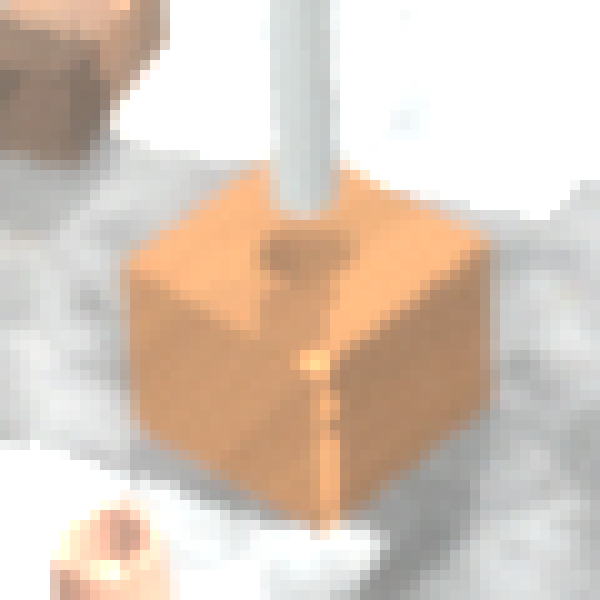

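Request:
apply_moves(
  rows=[
    [[4, 0.5, 0, 0, 0.001, 0.003, 0.1], [8, 0.7, 0, 0, 0.001, 0.003, 0.1], [11, 0.7, 0, 0, 0.001, 0.003, 0.1], [11, 0.7, 0, 0, 0.001, 0.003, 0.1]],
  ],
)

```text
time: 18.7
ee_pos: [0.6343, 0.2207, 0.1498]
tcp_rot: [106.3, 89.8, 14.8]
wrist_force: [-0.1, 0.1, -3.0]
opening: 0.0208
```

Run:
```python
from h import *
plan([.6337,.2203,.10],-1.5)
o=get_obs(); e=o["ee_pos"]
p=cams.camera("side")
a=cv2.resize(p["pixels"][190:250,215:275][:,:,::-1],None,fx=10,fy=10,interpolation=cv2.INTER_NEAREST)
a=cv2.convertScaleAbs(a,alpha=1.6,beta=10)
def poly(X,c=(0,0,255),cl=True): cv2.polylines(a,[np.round((proj(p,X)+.5-[215,190])*10-.5).astype(np.int32).reshape(-1,1,2)],cl,c,1)
t=np.linspace(0,2*np.pi,40); C=(e[0]-.0022,e[1]+.0004); z0=e[2]-.0947
for r,z in((.007,z0),(.008,z0+.0015)): poly(np.c_[C[0]+r*np.cos(t),C[1]+r*np.sin(t),np.full(40,z)])
B=(.6322,.2205); poly(np.c_[B[0]+.01*np.cos(t),B[1]+.01*np.sin(t),np.full(40,.05)],(0,255,0))
cv2.imwrite("pics/z10.png",a)
```

```text
tcp [0.6343 0.2207 0.1498] shift [49.8 -0.8  0.4] rv [ 0.0002 -0.0009 -0.0031] q [ 19.2  21.   20.   88.8  -0.  110.7] F [-0.06  0.15 -2.98] open 0.0208 t 18.7
```

View pics/z10.png

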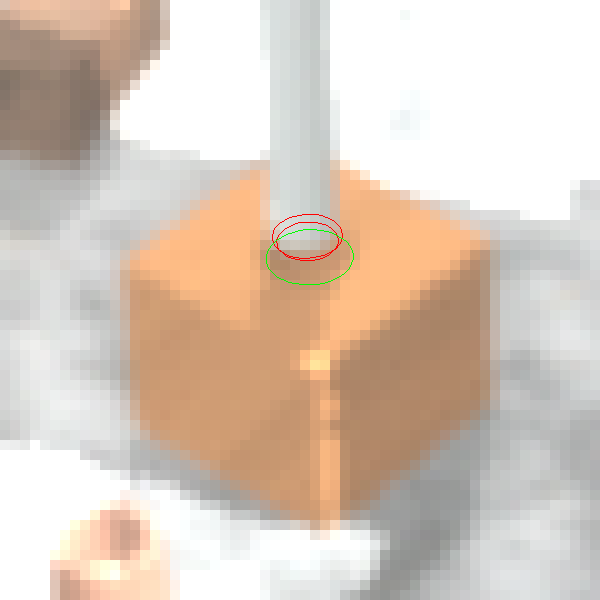

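Request:
apply_moves(
  rows=[
    [[2, -0.8, 0.5, 0, -0.001, -0.003, 0.1], [4, -0.8, 0.5, 0, -0.001, -0.003, 0.1], [6, -0.8, 0.5, 0, -0.001, -0.003, 0.1], [8, -0.8, 0.5, 0, -0.001, -0.003, 0.1]],
  ],
)

```text
time: 19.15
ee_pos: [0.6336, 0.2202, 0.1418]
tcp_rot: [68.0, 90.0, -23.4]
wrist_force: [-0.3, 0.2, -2.4]
opening: 0.0209
```

Run:
```python
from h import *
plan([.6337,.2203,.10],-1.5)
```

```text
tcp [0.6336 0.2202 0.1418] shift [41.8  0.1 -0.1] rv [ 0.0002  0.0001 -0.0002] q [ 19.2  21.1  19.2  88.1  -0.  110.7] F [-0.31  0.19 -2.41] open 0.0209 t 19.15
```

Request:
apply_moves(
  rows=[
    [[3, 0, 0, 0, 0, 0, 0.1], [6, 0, 0, 0, 0, 0, 0.1], [9, 0, 0, 0, 0, 0, 0.1], [12, 0, 0, 0, 0, 0, 0.1]],
  ],
)

```text
time: 19.55
ee_pos: [0.6335, 0.2202, 0.1295]
tcp_rot: [55.4, 90.0, -36.1]
wrist_force: [-0.5, 0.9, -3.3]
opening: 0.0212
```

Request:
apply_moves(
  rows=[
    [[4, 0, 0, 0, 0, 0, 0.1], [8, 0, 0, 0, 0, 0, 0.1], [12, 0, 0, 0, 0, 0, 0.1], [16, 0, 0, 0, 0, 0, 0.1], [20, 0, 0, 0, 0, 0, 0.1], [24, 0, 0, 0, 0, 0, 0.1]],
  ],
)

```text
time: 20.15
ee_pos: [0.6335, 0.2202, 0.1051]
tcp_rot: [58.5, 90.0, -33.0]
wrist_force: [1.1, 0.4, -2.4]
opening: 0.0212
```

Nearly at the floor (about 5 mm to go); approach it slowly.

Request:
apply_moves(
  rows=[
    [[1.5, 0, 0, 0, 0, 0, 0.1], [3, 0, 0, 0, 0, 0, 0.1], [4.5, 0, 0, 0, 0, 0, 0.1], [5.5, 0, 0, 0, 0, 0, 0.1], [6, 0, 0, 0, 0, 0, 0.1]],
  ],
)

```text
time: 20.65
ee_pos: [0.6336, 0.2202, 0.0997]
tcp_rot: [101.2, 90.0, 9.7]
wrist_force: [-1.3, -1.1, 3.1]
opening: 0.021
```

Request:
apply_moves(
  rows=[
    [[0, 0, 0, 0, 0, 0, 0.35], [0, 0, 0, 0, 0, 0, 0.6], [0, 0, 0, 0, 0, 0, 1], [0, 0, 0, 0, 0, 0, 1], [0, 0, 0, 0, 0, 0, 1], [0, 0, 0, 0, 0, 0, 1], [0, 0, 0, 0, 0, 0, 1]],
  ],
)

```text
time: 21.35
ee_pos: [0.6336, 0.2202, 0.0997]
tcp_rot: [98.9, 90.0, 7.4]
wrist_force: [-0.3, -0.1, -0.2]
opening: 0.0849
```

Request:
apply_moves(
  rows=[
    [[-10, 0, 0, 0, 0, 0, 1], [-35, 0, 0, 0, 0, 0, 1], [-75, 0, 0, 0, 0, 0, 1], [-115, 0, 0, 0, 0, 0, 1], [-155, 0, 0, 0, 0, 0, 1], [-195, 0, 0, 0, 0, 0, 1], [-195, -30, 40, 0, 0, 0, 1], [-195, -60, 80, 0, 0, 0, 1], [-195, -80, 130, 0, 0, 0, 1], [-195, -100, 180, 0, 0, 0, 1], [-195, -100, 230, 0, 0, 0, 1], [-195, -100, 280, 0, 0, 0, 1], [-195, -100, 320, 0, 0, 0, 1], [-195, -100, 350, 0, 0, 0, 1], [-195, -100, 350, 0, 0, 0, 1]],
  ],
)

```text
time: 22.85
ee_pos: [0.5239, -0.1304, 0.2952]
tcp_rot: [60.5, 89.9, -31.2]
wrist_force: [0.7, -0.1, 0.3]
opening: 0.0855
```

Run:
```python
from h import *
import pickle
plan([.6337,.2203,.10],-1.5)
for n in("top","side"):
    p=cams.camera(n); w=cloud(p)
    for nm,b in dict(rim=(.35,.5,.15,.3,.128,.145),handle_top=(.57,.7,.15,.3,.135,.17),block=(.55,.7,.15,.3,.04,.06)).items():
        q=w[sel(w,*b)]
        if len(q)>3: print(n,nm,len(q),"med",np.round(np.median(q,0),4),"rect",*rect(q))
    cv2.imwrite(f"pics/{n}11.png",p["pixels"][:,:,::-1])
    cv2.imwrite(f"pics/{n}11z.png",cv2.resize((p["pixels"][145:300,180:310] if n=="top" else p["pixels"][160:300,210:370])[:,:,::-1],None,fx=3.8,fy=3.8,interpolation=cv2.INTER_CUBIC))
```

```text
tcp [ 0.5239 -0.1304  0.2952] shift [ 195.1   98.9 -354. ] rv [-0.0039  0.0007 -0.0012] q [-14.    5.5  17.9 102.3  -0.   77.8] F [ 0.68 -0.12  0.28] open 0.0855 t 22.85
top rim 250 med [0.4293 0.2276 0.1337] rect [429.4 227.8] [38.3 38.7] 0.3
top handle_top 138 med [0.6332 0.2179 0.1443] rect [633.9 218.9] [21.3 21.7] 89.9
top block 622 med [0.6274 0.2137 0.0496] rect [634.7 218.9] [60.1 60.4] 87.8
side rim 212 med [0.4236 0.2313 0.1336] rect [423.9 229.7] [39. 38.] 37.9
side handle_top 103 med [0.6287 0.2238 0.1438] rect [631.5 220.8] [23.3 22.4] 0.1
side block 491 med [0.6251 0.2275 0.0494] rect [632.7 220.2] [62.1 63.4] 88.1
```

View pics/top11z.png

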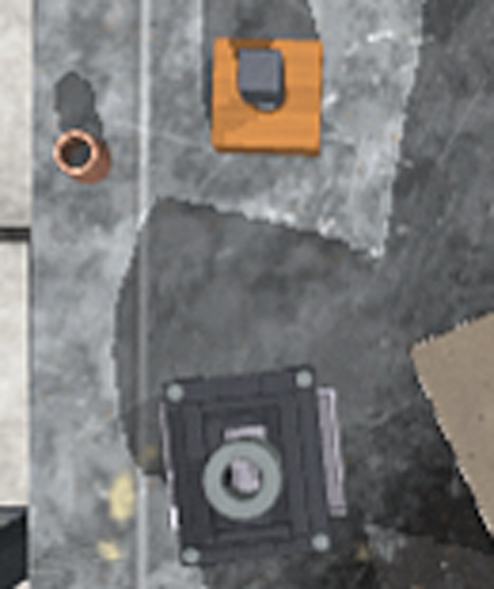

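View pics/side11z.png

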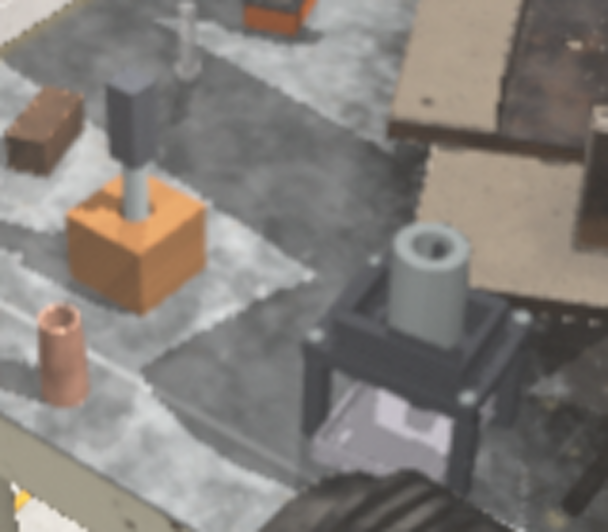

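The drift stands upright in its block and the stub is standing. The bright tray shows through the bore at (243,476) in the top view, with the slug standing in the tray. Handing in.

```bash
python3 -c "
from h import *
print(bot.job_done())"
```

```text
the job is handed in; nothing more can be done
None
```

I knocked the slug out into the tray, drew the drift out, stood it back in its block and handed the job in at about 23 s. The hand-in reports no verdict.

- **Push:** the drift met the slug about 12 mm below the rim. The readings taken between push moves were about 14–17 N, against the 25 N limit. The force then fell back to just the drift's weight. I took the tip on to about 67 mm above the table, below the stub's lower end.
- **Slug:** a new dark shape lies in the tray in the side view, and the top view now shows bright tray through the bore. It is partly hidden in both pictures, so I could not see it whole.
- **Stub:** it still stands on the stand, with its rim within about 0.5 mm of where it began.
- **Drift:** it is upright in the hole, within about 1 mm of the block's centre, and its top is at the starting height.
- **Bystanders:** I did not measure them again. The ones that show in the last close-up pictures look undisturbed.
- **Gripper:** open, and well clear of everything.
- **Disagreement:** the two cameras differ by about 2–3 mm in absolute position, so I aligned by relative offsets, which agreed to about 0.5 mm. The drift shifted about 1 mm in the grip, and I corrected for that before putting it back.

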